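# Tag the draw unit and hold its sprung rod at the index

## Robot

A 7-joint arm with a two-finger parallel gripper is mounted at the origin on the work surface. World frame = base frame: x ahead of the robot, y to its left, z up, the work surface at z = 0. Lengths are in m, angles in rad, forces in N, time in s.
With the tool pointing down it reaches from about 0.4 to 0.75 m from the base axis. Payload 19.5 kg.
Tool frame: the origin (TCP) lies midway between the tips of the shut fingers; the grasp point (between the pads) lies 19 mm behind it; z points along the fingers, y is the line along which they close (so a half turn about z gives the same grasp; the last joint's range is limited). The gripper opens to 85 mm and grips with 20 to 120 N. Pads are 22 mm wide; open, the fingers measure 114 mm over their backs; the gripper's body (76 mm by 85 mm) begins 54 mm behind the grasp point. The pads swing forward as they close: fully open they stand 13 mm farther back than shut.
Start: joints at [-1.378, 0.707, -0.028, 1.485, 0.022, 0.951, -0.075], TCP at [0.134, 0.559, 0.231] pointing down, gripper open.
Joint ranges: [-2.71, 2.71], [-0.32, 2.16], [-1.57, 1.52], [0, 2.45], [-1.46, 4.6], [0, 2.02], [-2.83, 2.83]. Speed limits (rad/s): [1.89, 1.89, 2.57, 2.57, 3.01, 3.01, 3.01].

## Interface

Orientations are given as a rotation vector (axis times angle).
In Python, from rig import bot gives the robot as it stands.
- The arm moves only by the shell command python3 -m pendant 'ROWS' [FORCE]. ROWS is JSON, a list of rows, each an object with "xyz": the shift along the tool's x, y, z each as a share of 0.4 m, from -1 to 1, a list of three; "turn": the turn about the tool's z as a share of pi/2 rad, from -1 to 1; "hand": the finger opening in mm, from 0 to 85.4. A call has 1 to 20 rows; each row shifts and turns the commanded pose from where the row before left it, along the tool's axes as they then stand; what a row does not reach is not made up. A row lasts 1/10 s, in which the tool goes at most 50 mm and 8.59 degrees, less where a joint would pass 70% of its speed; a pose out of reach is approached as far as the arm can. A call with a number of a shift or a turn outside -1 to 1 is refused whole. A call with a gripper value outside its range is refused whole. The fingers move at their own pace and stop on an object; FORCE is the grip in N (left out, the last holds). Time passes only in rows, so rows that do not move let the fingers close. It gives the time, the measured TCP pose, the force, the opening and the grip force at its end, in the units of the state.
- bot.state(): the state, without advancing time (a new reading comes with each control period).
- bot.read_camera(name): name is "scene" or "top" or "wrist"; returns a dict with "frame" (384x512x3 uint8, red, green, blue), "range_z" (384x512 float32, m along the optical axis (not along the pixel's ray), 0 where there is no reading), "fx", "fy", "cx", "cy" (pixels), "R" (3x3) and "t" (3): a world point X has camera coordinates R X + t; the wrist camera has in their place "tool_from_camera" (4x4, takes a point from camera to tool coordinates, whose origin is the TCP and whose axes are the flange's). Camera axes: x right, y down, z forward; pixel columns grow to the right and rows downward; lengths in m; the calibration is good to about 2 mm. The wrist camera is an equidistant fisheye: a pixel r from the principal point sees the ray r / f radians off the axis. A picture is of the moment at which its call begins: read the wrist's pose just before it.
- bot.job_done(): hands the job in; it is judged then, once.
The state is a dict: "t": time; "q": joint angles; "joint_vel": joint speeds; "joint_efforts": joint torques, N m; "tcp_pos": TCP position; "tcp_rot": TCP orientation; "wrist_force": force on the tool from outside, world axes, zero at the start; "torque": the same for the moment, N m; "gripper_width": finger opening in m; "finger_force": force on a finger pad.
Only numpy, scipy, OpenCV 4.12 (cv2) and the standard library are available. Lean on these libraries where they do the work, as an engineer would, in place of code of your own. Each camera call takes 0.05 s, during which the arm holds its last target. There are 200 camera calls.

## Task

This draw unit on the evaporator bench is going out for service: first take the white tag plate out of its holder and hang it by its eye on the unit's peg, and let go of it. Then take the upright metal grip at the end of the sprung rod and pull the rod straight out until its pointer is level with the index on the rail, and hold it there: finish while still holding the rod, steady, with the tag hanging free. Do not shift the index, and leave the glassware alone.

Things in the scene. Friction and masses are not known exactly. Their poses are not given: they have to be found in the camera images.
- unit: Fixed beige housing: local x -55..115, y -55..55, 100 mm high; origin on the bench. Local z up; the rod is drawn towards local -x out of the -x face. A 40 x 40 mm column (local x 55..95, y 15..55) rises to 156 mm and bears the tag peg on its +y face. The index rail, 14 mm wide, top 36 mm high, runs at local y -50 from x -55 to -255 mm
- peg (a point): Tag peg: steel pin 8 mm thick sticking out of the column's +y face along the unit's +y, its free end 54 mm from the face, rising 8 degrees to that end. This point: on its centre line, 25 mm from the face, 153.5 mm above the bench; axes as the unit's. Below and in front is free air
- tag: White plastic tag plate, 60 mm wide (x), 8 mm thick (y), 140 mm tall (z), 55 to 115 g, same both ways round. One round eye runs through along y, 24 mm across, centred 45 mm below the top edge. Origin: centre of its lower edge. Starts upright in the holder's slot, may lean a few degrees
- tag_eye (a point): Centre of the tag plate's eye, 95 mm above the plate's lower edge, 45 mm below its top edge; axes as the plate's. When hung it rests about 8 mm below the peg's centre line
- holder: Grey slotted holder, fixed, 100 mm (x) by 60 mm (y), 48 mm high, with one slot along its x, 11 mm wide, 68 mm long and 40 mm deep, open upwards. Origin: centre of its underside. The plate stands on the slot's floor, 8 mm above the bench, so its top edge is at 148 mm
- rod (a joint): How far the sprung rod is drawn out of the sleeve, in m: 0 is fully in (where it starts and returns if let go), 0.11 the end of travel. The inner spring pulls back with about 4 N at 0 plus 1 N per 10 mm (about 9 to 13 N at the index)
- rod_grip (a point): Top centre of the rod's grip, 120 mm high: upright aluminium cylinder 18 mm thick at the rod's outer end, free from 73 to 120 mm. Below it the 22 mm end block, the 12 mm rod (axis 60 mm high) and the pointer. With the rod in, 61 mm of room between grip and housing; the sleeve's top is at 72.5 mm. Axes as the unit's; moves along its -x
- pointer_tip (a point): Tip of the pointer, a 5 mm wide steel bar fixed to the rod's end block and reaching 60 mm to the unit's -y, over the rail; 58.5 mm high. Moves with the rod; axes as the unit's
- index (a point): Top of the index: upright 5 mm wide steel blade, 58.5 mm high, on a small dark clip on the rail, at local y -64.5 mm, just beyond the pointer's tip. Set beforehand 45 to 85 mm out (local -x) from the pointer's start, different each time. The rod is at its mark when pointer tip and index have the same local x of the unit; axes as the unit's
- beaker: Glass beaker, 68 mm across, 90 mm high, loose bystander, origin at the centre of its foot
- reagent: Amber reagent bottle, 70 mm across, 150 mm high, loose bystander, origin at the centre of its foot
- conical: Conical glass flask, 80 mm across the foot, 120 mm high, loose bystander, origin at the centre of its foot
Not all that is in view belongs to the job. Of the things like the tag, leave any that is blue or green; of the rest the larger one is meant.

How it is judged:
By the outcome, as a careful person would: the job done as asked, in the order asked, and still so for the second after the job is handed in, while the arm keeps its last pose, push and grip.
It also fails if it takes over 51 s, if anything falls off the work surface, if the arm or the gripper's body presses on something with over 40 N, if the wrist force passes 120 N, or if a joint passes its speed limit or range.

## Working session

There is one attempt and no reset: what is moved stays moved. The work goes in short steps, Python scripts to look and compute and a shell command to move; the robot and the scene stay as the last step left them, time stands still between calls to the robot, and variables do not carry over. Pictures are saved under pics/ and viewed, at most 11 in all, crops included, and the job is handed in when it is done.

```bash
ls; mkdir -p pics
python3 - <<'E'
from rig import bot
import cv2,numpy as np,pickle
s=bot.state();print({k:np.round(v,3) for k,v in s.items()})
d={}
for n in("scene","top"):
    c=bot.read_camera(n);d[n]=c
    cv2.imwrite(f"pics/{n}0.png",c["frame"][...,::-1]);print(n,c["fx"],c["fy"],c["cx"],c["cy"],c["R"],c["t"],(c["range_z"]>0).mean())
pickle.dump(d,open("c0.pkl","wb"))
E
```

```text
pics
{'t': np.float64(0.0), 'q': array([-1.378,  0.707, -0.028,  1.485,  0.022,  0.951, -0.075]), 'joint_vel': array([-0.001,  0.   , -0.001, -0.   ,  0.   , -0.001, -0.001]), 'joint_efforts': array([-0.0000e+00, -8.8322e+01,  1.2340e+00, -2.3616e+01,  1.7000e-02,
        7.0000e-03, -0.0000e+00]), 'tcp_pos': array([0.134, 0.559, 0.231]), 'tcp_rot': array([-3.68e-01, -3.12e+00,  2.00e-03]), 'wrist_force': array([-0.544,  0.312, -0.211]), 'torque': array([-0.006,  0.029,  0.004]), 'finger_force': np.float64(0.0), 'gripper_width': np.float64(0.086)}
scene 370.39626559584553 370.39626559584553 254.2535443521067 188.70659519244663 [[-0.44671632  0.89461378  0.01052243]
 [ 0.50518766  0.26193221 -0.82229979]
 [-0.73839688 -0.36201893 -0.56895724]] [ 0.27478815 -0.16223011  1.44180209] 0.9959920247395834
top 395.25424978676966 395.25424978676966 254.64765550333095 196.32505849093337 [[ 0.01541455 -0.99974883 -0.0162689 ]
 [-0.98713601 -0.01262644 -0.15938342]
 [ 0.15913797  0.01851645 -0.9870827 ]] [-0.01284807  0.56565055  1.12569702] 0.9958597819010416
```

View pics/scene0.png

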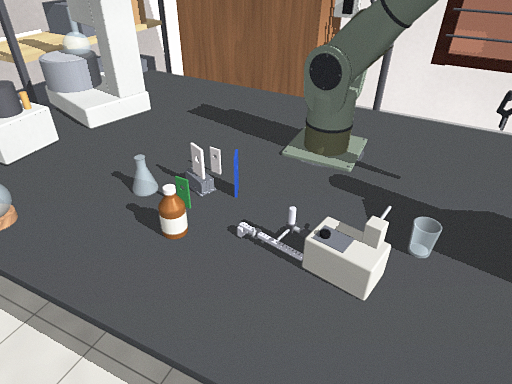

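View pics/top0.png

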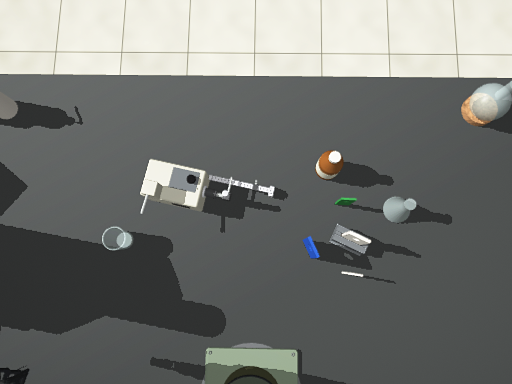

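The scene view shows the arm's base at top right and the unit at (345,255), with its peg at (385,213), grip at (292,215) and index rail from (240,228) to (300,258). The holder is at (203,183). The tag-like things are a white plate in the holder (198,160), a white plate standing behind it (216,160), a blue one (237,172) and a green one (183,192). The white plate in the holder looks the larger; I'll measure both and crop to check.

```bash
cat > h.py <<'E'
import numpy as np,cv2
def cloud(c):
    z=c["range_z"];v,u=np.mgrid[:z.shape[0],:z.shape[1]]
    p=np.stack([(u-c["cx"])/c["fx"]*z,(v-c["cy"])/c["fy"]*z,z],-1)
    w=(p-c["t"])@c["R"]; w[z==0]=np.nan
    return w
def ray(c,u,v):
    d=np.array([(u-c["cx"])/c["fx"],(v-c["cy"])/c["fy"],1])@c["R"]; o=-c["t"]@c["R"]
    return o,d/np.linalg.norm(d)
def onplane(c,u,v,h):
    o,d=ray(c,u,v); return o+d*(h-o[2])/d[2]
def tri(c1,p1,c2,p2):
    o1,d1=ray(c1,*p1);o2,d2=ray(c2,*p2)
    s=np.linalg.lstsq(np.c_[d1,-d2],o2-o1,rcond=None)[0]
    a,b=o1+d1*s[0],o2+d2*s[1]; return (a+b)/2,np.linalg.norm(a-b)
E
python3 - <<'E'
import pickle,cv2,numpy as np
from h import *
d=pickle.load(open("c0.pkl","rb"))
s,t=d["scene"],d["top"]
a=cv2.resize(s["frame"][135:205,165:255],None,fx=4.4,fy=4.4,interpolation=cv2.INTER_CUBIC)
b=cv2.resize(t["frame"][190:285,295:385],None,fx=4.4,fy=4.4,interpolation=cv2.INTER_CUBIC)
e=cv2.resize(s["frame"][195:275,230:330],None,fx=4,fy=4,interpolation=cv2.INTER_CUBIC)
f=cv2.resize(t["frame"][150:220,135:285],None,fx=2.6,fy=2.6,interpolation=cv2.INTER_CUBIC)
im=np.zeros((600,800,3),np.uint8)
im[:min(308,600),:396]=a;im[:418,400:796]=b
im[310:590,:390]=e[:280,:390];im[418:600,402:792]=f[:182,:390]
cv2.imwrite("pics/crop0.png",im[...,::-1])
for n,c in d.items():
    w=cloud(c);f=c["frame"].astype(int)
    white=(f.min(-1)>135)&(f.max(-1)-f.min(-1)<30)&(w[...,2]>.03)&(w[...,2]<.25)&(w[...,0]<.75)&(w[...,0]>.2)&(w[...,1]<-.1)
    k,l,st,ce=cv2.connectedComponentsWithStats(white.astype(np.uint8))
    for i in range(1,k):
        if st[i,4]>15:
            q=w[l==i];print(n,st[i],ce[i].round(1),np.nanmin(q,0).round(3),np.nanmax(q,0).round(3),np.nanmedian(q,0).round(3))
E
```

```text
scene [  38   58   76   65 1470] [76.7 97.8] [ 0.2   -1.271  0.03 ] [ 0.305 -0.886  0.223] [ 0.231 -1.035  0.086]
scene [   0  100   58   60 2122] [ 25.4 130.2] [ 0.441 -1.079  0.03 ] [ 0.663 -0.929  0.179] [ 0.555 -0.939  0.097]
scene [191 142  15  38 356] [197.8 160.4] [ 0.428 -0.322  0.044] [ 0.473 -0.253  0.15 ] [ 0.454 -0.278  0.098]
scene [210 147  11  20 167] [215.3 156.1] [ 0.346 -0.302  0.03 ] [ 0.358 -0.259  0.095] [ 0.352 -0.278  0.063]
scene [134 154  21  33 377] [143.1 172.5] [ 0.523 -0.443  0.03 ] [ 0.576 -0.395  0.122] [ 0.553 -0.416  0.064]
scene [201 178  13  10  53] [207.2 182.5] [ 0.448 -0.246  0.03 ] [ 0.49  -0.227  0.048] [ 0.469 -0.238  0.038]
scene [163 184  13  11 123] [169.  188.9] [ 0.652 -0.235  0.134] [ 0.683 -0.203  0.151] [ 0.672 -0.215  0.148]
scene [160 212  27  19 303] [174.  223.1] [ 0.648 -0.239  0.03 ] [ 0.704 -0.183  0.072] [ 0.692 -0.197  0.051]
top [329 151  12  12 109] [334.3 156.9] [ 0.647 -0.238  0.138] [ 0.678 -0.208  0.153] [ 0.661 -0.223  0.149]
top [316 162  10  16  52] [319.7 171.1] [ 0.629 -0.211  0.031] [ 0.672 -0.188  0.071] [ 0.641 -0.196  0.049]
top [388 198  28  19 318] [400.1 205.8] [ 0.514 -0.448  0.03 ] [ 0.568 -0.4    0.123] [ 0.538 -0.419  0.072]
top [333 225  38  28 480] [351.3 238.8] [ 0.407 -0.338  0.041] [ 0.484 -0.234  0.151] [ 0.442 -0.278  0.049]
top [344 272  19   5  38] [353.  273.9] [ 0.341 -0.304  0.046] [ 0.351 -0.264  0.098] [ 0.346 -0.279  0.093]
```

View pics/crop0.png

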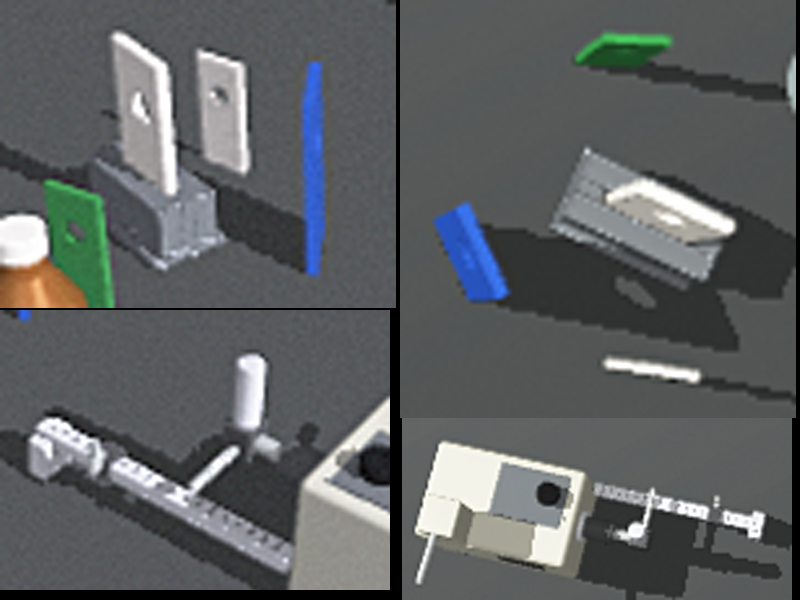

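The crop confirms it. The whites are scene (198,160), top edge at 0.15 m and standing in the holder, and scene (215,156), only about 0.096 m tall. The holder's plate is the larger and fits the description; blue and green are excluded. Next I measure the plate, unit, grip and index.

Run:
```python
import pickle,cv2,numpy as np
from h import *
from scipy.spatial.transform import Rotation as Ro
from rig import bot
s_=bot.state();print("R",Ro.from_rotvec(s_["tcp_rot"]).as_matrix().round(3))
d=pickle.load(open("c0.pkl","rb"))
def rect(q):
    (c,wh,a)=cv2.minAreaRect((q[:,:2]*1000).astype(np.float32));return np.round(c,1),np.round(wh,1),round(a,1)
for n,c in d.items():
    w=cloud(c);f=c["frame"].astype(int)
    br=(f.min(-1)>120)
    def box(x0,x1,y0,y1,z0,z1): 
        m=(w[...,0]>x0)&(w[...,0]<x1)&(w[...,1]>y0)&(w[...,1]<y1)&(w[...,2]>z0)&(w[...,2]<z1);return m
    T=w[box(.40,.50,-.35,-.22,.055,.17)&br]
    cen=T.mean(0);u,sv,vt=np.linalg.svd(T-cen);nrm=vt[2]*np.sign(vt[2][0])
    print(n,"tag pts",len(T),cen.round(4),"normal",nrm.round(3),"yaw n",np.degrees(np.arctan2(nrm[1],nrm[0])).round(1),'resid',(sv/np.sqrt(len(T))*1e3).round(1))
    E=w[box(.40,.50,-.35,-.22,.143,.16)&br];print("  top edge",len(E),rect(E),E[:,2].max().round(4))
    H=w[box(.38,.52,-.36,-.2,.042,.053)];print("  holder top",rect(H),np.median(H[:,2]))
    U=w[box(.4,.65,.02,.35,.094,.105)];print("  housing top",len(U),rect(U),np.median(U[:,2]))
    C=w[box(.4,.65,.1,.4,.15,.161)];print("  column top",len(C),rect(C),np.median(C[:,2]))
    P=box(.35,.65,.0,.4,.115,.175)&~box(.35,.65,.0,.4,.15,.161);
    G=w[box(.4,.6,-.05,.13,.11,.13)];print("  grip top",len(G),np.c_[G.min(0),np.median(G,0),G.max(0)].round(4).tolist())
    I=box(.4,.65,-.1,.1,.046,.064)&br;v,u=np.nonzero(I)
    for k in np.argsort(w[I][:,1]): print("   ",u[k],v[k],w[I][k].round(4)) if n=="top" else 0
```

```text
R [[-0.973  0.233 -0.   ]
 [ 0.233  0.973 -0.001]
 [-0.    -0.001 -1.   ]]
scene tag pts 319 [ 0.4529 -0.2787  0.1051] normal [ 0.922 -0.386  0.012] yaw n -22.7 resid [28.2 19.6  2.3]
  top edge 42 (array([ 449.5, -282.9]), array([61.7, 10.6]), 66.7) 0.1497
  holder top (array([ 449. , -282.4]), array([105.3,  48.1]), 66.3) 0.046760565356990545
  housing top 1959 (array([591.6, 196.4]), array([244.7, 111.4]), 78.1) 0.09948823574018847
  column top 285 (array([550.5, 289.1]), array([39.4, 91.8]), 78.1) 0.15500684771690426
  grip top 44 [[0.5604, 0.5708, 0.5768], [0.074, 0.0822, 0.0897], [0.1102, 0.1181, 0.1211]]
top tag pts 191 [ 0.4435 -0.2828  0.1185] normal [ 0.9   -0.436 -0.035] yaw n -25.8 resid [30.8 18.3  2.2]
  top edge 74 (array([ 444.5, -285.6]), array([59.4,  8.6]), 65.9) 0.1507
  holder top (array([ 443.9, -286.1]), array([101.4,  47.7]), 65.4) 0.04708190997805064
  housing top 1747 (array([586.1, 190.7]), array([248.1, 109.5]), 78.3) 0.09924566010545094
  column top 270 (array([543.8, 285.2]), array([40.3, 92.6]), 78.7) 0.15508933942383124
  grip top 33 [[0.5538, 0.5621, 
[... 741 characters left out ...]

    229 189 [0.5845 0.0707 0.0582]
    229 185 [0.5964 0.0709 0.0588]
    229 186 [0.5936 0.0709 0.0577]
    229 187 [0.591  0.0711 0.0556]
    229 184 [0.5996 0.0711 0.0578]
    229 183 [0.6028 0.0713 0.0567]
    228 192 [0.5752 0.0732 0.0602]
    228 191 [0.5786 0.0735 0.0579]
    228 190 [0.5816 0.0736 0.058 ]
    228 187 [0.5901 0.0736 0.0603]
    228 189 [0.585  0.0739 0.0553]
    228 188 [0.5879 0.0739 0.0559]
    227 191 [0.5787 0.0765 0.0572]
    222 195 [0.5655 0.0902 0.0638]
    221 196 [0.563  0.0934 0.0605]
    220 196 [0.5629 0.0963 0.061 ]
    220 194 [0.5689 0.0965 0.0604]
    220 193 [0.5722 0.0968 0.059 ]
    219 196 [0.5627 0.0991 0.0622]
    219 193 [0.5715 0.0993 0.0629]
```

```bash
python3 -m pendant '[{"xyz":[-0.12,0,0],"turn":0.057,"hand":85},{"xyz":[-0.12,0,0],"turn":0.057,"hand":85},{"xyz":[-0.12,0,0],"turn":0.057,"hand":85},{"xyz":[-0.12,0,0],"turn":0.057,"hand":85},{"xyz":[-0.12,0,0],"turn":0.057,"hand":85},{"xyz":[-0.12,0,0],"turn":0.057,"hand":85},{"xyz":[-0.12,0,0],"turn":0.057,"hand":85},{"xyz":[-0.12,0,0],"turn":0.057,"hand":85},{"xyz":[0,0,0],"turn":0,"hand":85},{"xyz":[0,0,0],"turn":0,"hand":85}]'
cat > w.py <<'E'
import sys,pickle,cv2,numpy as np
from rig import bot
from scipy.spatial.transform import Rotation as Ro
def snap(name,save=True):
    s=bot.state();c=bot.read_camera("wrist")
    T=np.eye(4);T[:3,:3]=Ro.from_rotvec(s["tcp_rot"]).as_matrix();T[:3,3]=s["tcp_pos"]
    c["W"]=T@c["tool_from_camera"];c["s"]=s
    pickle.dump(c,open(name+".pkl","wb"))
    if save:cv2.imwrite(f"pics/{name}.png",c["frame"][...,::-1])
    return c
def wray(c,u,v):
    x,y=(np.asarray(u,float)-c["cx"])/c["fx"],(np.asarray(v,float)-c["cy"])/c["fy"];r=np.hypot(x,y)+1e-9
    dd=np.stack([np.sin(r)*x/r,np.sin(r)*y/r,np.cos(r)],-1);return c["W"][:3,3],dd@c["W"][:3,:3].T
def wcloud(c):
    v,u=np.mgrid[:384,:512];o,d=wray(c,u,v);x,y=(u-c["cx"])/c["fx"],(v-c["cy"])/c["fy"]
    return o+d*(c["range_z"]/np.cos(np.hypot(x,y)))[...,None]
def wplane(c,u,v,h):
    o,d=wray(c,u,v);return o+d*((h-o[2])/d[...,2])[...,None]
E
python3 - <<'E'
from w import *
c=snap("w1");print(c["s"]["tcp_pos"],c["s"]["tcp_rot"],c["fx"],c["cx"],c["cy"],c["tool_from_camera"].round(3))
E
```

```text
t: 1.1
tcp_pos: [0.455, 0.3626, 0.231]
tcp_rot: [-1.44, -2.792, 0.001]
wrist_force: [-0.3, 0.1, -0.7]
gripper_width: 0.0848
finger_force: 0.0
[0.45497873 0.36263663 0.23103702] [-1.44008981e+00 -2.79168296e+00  8.46601006e-04] 297.3186396354542 251.91888637811925 188.2963031962067 [[ 0.001 -0.955 -0.296  0.074]
 [ 1.     0.     0.001 -0.   ]
 [-0.001 -0.296  0.955 -0.142]
 [ 0.     0.     0.     1.   ]]
```

View pics/w1.png

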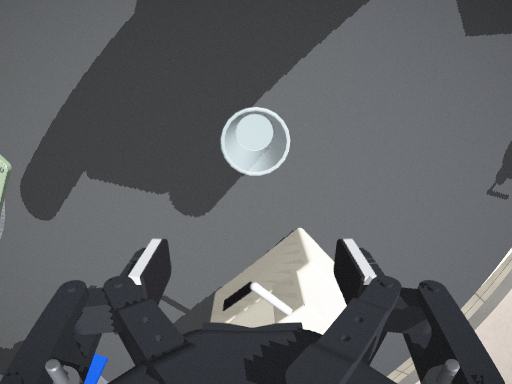

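The wrist view looks towards tool +x: it shows the beaker (255,140), and the column and peg tip (265,295) half hidden by the gripper. I carry on along the arc and look back at the unit from beyond it.

```bash
python3 -m pendant '[{"xyz":[-0.12,0.03,0],"turn":0.057,"hand":85},{"xyz":[-0.12,0.03,0],"turn":0.057,"hand":85},{"xyz":[-0.12,0.03,0],"turn":0.057,"hand":85},{"xyz":[-0.12,0.03,0],"turn":0.057,"hand":85},{"xyz":[-0.12,0.03,0],"turn":0.057,"hand":85},{"xyz":[0,0,0],"turn":0,"hand":85},{"xyz":[0,0,0],"turn":0,"hand":85}]'
python3 - <<'E'
from w import *
snap("w2",False)
E
python3 -m pendant '[{"xyz":[-0.12,0,0],"turn":0.057,"hand":85},{"xyz":[-0.12,0,0],"turn":0.057,"hand":85},{"xyz":[-0.12,0,0],"turn":0.057,"hand":85},{"xyz":[0,0,0],"turn":0,"hand":85},{"xyz":[0,0,0],"turn":0,"hand":85}]'
python3 - <<'E'
from w import *
c=snap("w3",False)
a=pickle.load(open("w2.pkl","rb"))
im=np.vstack([a["frame"][:300],c["frame"][:300]]);cv2.imwrite("pics/w23.png",im[...,::-1])
def rect(q):
    (c,wh,a)=cv2.minAreaRect((q[:,:2]*1000).astype(np.float32));return np.round(c,1),np.round(wh,1),round(a,1)
for n,c in(("w2",a),("w3",c)):
    w=wcloud(c)
    def box(x0,x1,y0,y1,z0,z1): return w[(w[...,0]>x0)&(w[...,0]<x1)&(w[...,1]>y0)&(w[...,1]<y1)&(w[...,2]>z0)&(w[...,2]<z1)]
    U=box(.4,.7,.02,.4,.094,.105);C=box(.4,.65,.2,.4,.15,.161);G=box(.5,.6,.03,.12,.112,.125)
    print(n,c["s"]["tcp_pos"].round(4))
    for k,q in(("U",U),("C",C),("G",G)): 
        if len(q)>5:print(k,len(q),rect(q),np.median(q,0).round(4))
E
```

```text
t: 1.85
tcp_pos: [0.6098, 0.1738, 0.2309]
tcp_rot: [-2.021, -2.404, 0.0]
wrist_force: [0.4, 2.3, 0.9]
gripper_width: 0.0851
finger_force: 0.0
t: 2.4
tcp_pos: [0.6217, 0.0314, 0.2314]
tcp_rot: [-2.324, -2.113, -0.001]
wrist_force: [-0.2, 0.9, 0.5]
gripper_width: 0.0848
finger_force: 0.0
w2 [0.6098 0.1738 0.2309]
U 17150 (array([591.4, 195.7]), array([240.4, 110.5]), 78.4) [0.6036 0.2265 0.1001]
C 3525 (array([547.5, 286.7]), array([40.3, 93.6]), 78.1) [0.5695 0.2844 0.1558]
G 244 (array([566.7,  79. ]), array([17.2, 16.8]), 8.9) [0.567  0.081  0.1194]
w3 [0.6217 0.0314 0.2314]
U 6550 (array([581.5, 141.4]), array([140.8, 110. ]), 79.6) [0.5865 0.1742 0.1003]
G 327 (array([566.9,  78.4]), array([17. , 17.3]), 10.1) [0.5676 0.0787 0.1196]
```

View pics/w23.png

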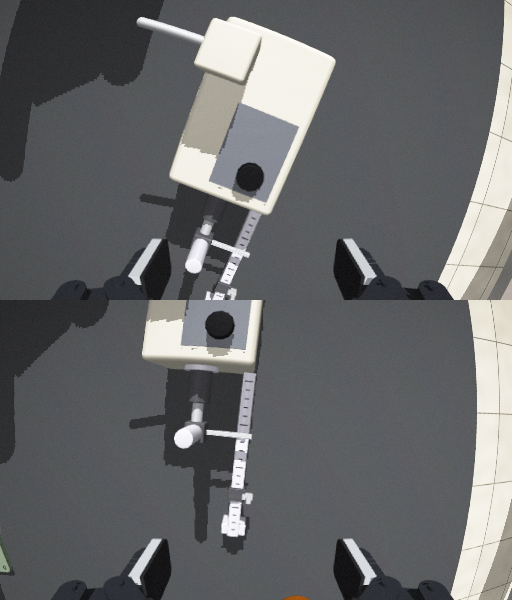

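The upper half of the picture shows the whole unit with its peg, ending at (138,20). The lower half shows the grip top (184,438), the pointer tip (250,437) and the index blade (247,497). The unit's yaw is 78.2°, the peg point is about (0.530, 0.290) and the grip (0.567, 0.079). Next: the tag.

```bash
python3 -m pendant '[{"xyz":[0,0,0],"turn":0.067,"hand":85},{"xyz":[0,0,0],"turn":0.067,"hand":85},{"xyz":[0,0,0],"turn":0.068,"hand":85},{"xyz":[-0.112,-0.009,0],"turn":0,"hand":85},{"xyz":[-0.112,-0.009,0],"turn":0,"hand":85},{"xyz":[-0.112,-0.009,0],"turn":0,"hand":85},{"xyz":[-0.112,-0.009,0],"turn":0,"hand":85},{"xyz":[-0.112,-0.009,0],"turn":0,"hand":85},{"xyz":[-0.112,-0.009,0],"turn":0,"hand":85},{"xyz":[-0.112,-0.009,0],"turn":0,"hand":85},{"xyz":[-0.112,-0.009,0],"turn":0,"hand":85},{"xyz":[-0.112,-0.009,0],"turn":0,"hand":85},{"xyz":[-0.112,-0.009,0],"turn":0,"hand":85},{"xyz":[0,0,0],"turn":0,"hand":85},{"xyz":[0,0,0],"turn":0,"hand":85}]'
python3 - <<'E'
from w import *
c=snap("w4");w=wcloud(c);f=c["frame"].astype(int)
def rect(q):
    (c,wh,a)=cv2.minAreaRect((q[:,:2]*1000).astype(np.float32));return np.round(c,1),np.round(wh,1),round(a,1)
def box(x0,x1,y0,y1,z0,z1): return (w[...,0]>x0)&(w[...,0]<x1)&(w[...,1]>y0)&(w[...,1]<y1)&(w[...,2]>z0)&(w[...,2]<z1)
br=f.min(-1)>110
for k in((.1455,.156),(.05,.15),(.044,.052)):
    m=box(.38,.52,-.36,-.2,*k); 
    if k[1]>.1:m&=br
    q=w[m];v,u=np.nonzero(m);print(k,len(q),rect(q),np.median(q,0).round(4),u.min(),u.max(),v.min(),v.max())
R=Ro.from_rotvec(c["s"]["tcp_rot"]).as_matrix();print(c["s"]["tcp_pos"].round(4),np.degrees(np.arctan2(R[1,1],R[0,1])))
# index and pointer from w3
c=pickle.load(open("w3.pkl","rb"));w=wcloud(c)
ex=np.array([np.cos(np.radians(78.2)),np.sin(np.radians(78.2))]);ey=np.array([-ex[1],ex[0]])
g=np.array([.5668,.0787]);l=(w[...,:2]-g)@np.c_[ex,ey]
m=(w[...,2]>.05)&(w[...,2]<.066)&(l[...,1]<-.035)&(l[...,1]>-.08)&(l[...,0]<.04)&(l[...,0]>-.12)
for p in np.c_[l[m]*1000,w[m][:,2]*1000].round(1)[::6]:print(p)
E
```

```text
t: 3.95
tcp_pos: [0.4096, -0.3646, 0.2312]
tcp_rot: [-2.629, -1.72, -0.001]
wrist_force: [-0.2, 0.4, -0.5]
gripper_width: 0.0851
finger_force: 0.0
(0.1455, 0.156) 864 (array([ 448.4, -285.7]), array([59.5,  8.4]), 65.1) [ 0.4485 -0.2857  0.1478] 250 262 44 121
(0.05, 0.15) 869 (array([ 440. , -283.7]), array([81. , 25.1]), 64.9) [ 0.4484 -0.2856  0.1478] 235 262 44 126
(0.044, 0.052) 3007 (array([ 448.6, -285.8]), array([99.5, 47.2]), 65.4) [ 0.4474 -0.2874  0.0479] 233 277 43 133
[ 0.4096 -0.3646  0.2312] -23.604974780172387
[  1.7 -35.6  56.9]
[  1.2 -39.   58.7]
[  1.7 -45.3  57.5]
[  2.5 -51.7  58. ]
[  0.1 -38.1  59.2]
[  0.7 -44.4  58.6]
[  1.2 -50.7  57.1]
[  1.9 -57.1  57. ]
[ -1.  -40.2  57.2]
[ -0.5 -46.6  56.3]
[  0.4 -53.   58.1]
[ -2.5 -37.1  57. ]
[ -1.5 -43.6  59.4]
[ -0.8 -49.9  59.3]
[ -0.2 -56.3  58.8]
[ -2.1 -50.   57.8]
[ -1.4 -56.4  57.9]
[ -2.2 -57.6  59.2]
[-71.3 -61.7  57.1]
[-72.2 -64.1  57.2]
[-74.8 -62.1  57.5]
[-75.9 -64.5  57.1]
```

View pics/w4.png

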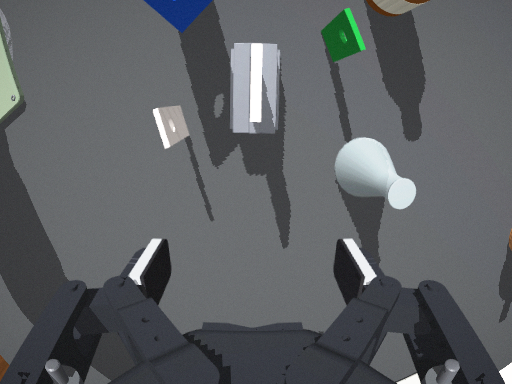

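The plate's top edge lies at (256,45..121). Its centre is (0.4484, −0.2857, 0.148) at yaw 65.1°, and that height matches. Now I grasp it.

```bash
python3 -m pendant '[{"xyz":[0.11,0.005,0],"turn":0.007,"hand":85},{"xyz":[0.11,0.005,0],"turn":0.007,"hand":85},{"xyz":[0,0,0],"turn":0,"hand":60},{"xyz":[0,0,0.07],"turn":0,"hand":60},{"xyz":[0,0,0.07],"turn":0,"hand":60},{"xyz":[0,0,0.07],"turn":0,"hand":60},{"xyz":[0,0,0.04],"turn":0,"hand":60},{"xyz":[0,0,0.03],"turn":0,"hand":60},{"xyz":[0,0,0],"turn":0,"hand":60},{"xyz":[0,0,0],"turn":0,"hand":0},{"xyz":[0,0,0],"turn":0,"hand":0},{"xyz":[0,0,0],"turn":0,"hand":0},{"xyz":[0,0,0],"turn":0,"hand":0},{"xyz":[0,0,0],"turn":0,"hand":0},{"xyz":[0,0,0],"turn":0,"hand":0},{"xyz":[0,0,0],"turn":0,"hand":0}]' 60
```

```text
t: 5.6
tcp_pos: [0.4482, -0.2868, 0.12]
tcp_rot: [2.649, 1.688, 0.0]
wrist_force: [-3.1, 1.4, 9.9]
gripper_width: 0.0072
finger_force: 59.0
```

```bash
python3 -m pendant '[{"xyz":[0,0,-0.03],"turn":0,"hand":0},{"xyz":[0,0,-0.05],"turn":0,"hand":0},{"xyz":[0,0,-0.085],"turn":0,"hand":0},{"xyz":[0,0,-0.085],"turn":0,"hand":0},{"xyz":[0,0,-0.085],"turn":0,"hand":0},{"xyz":[0,0,-0.09],"turn":0,"hand":0},{"xyz":[0,0,0],"turn":-0.073,"hand":0},{"xyz":[0,0,0],"turn":-0.073,"hand":0},{"xyz":[0,0,0],"turn":0,"hand":0}]' 60
python3 -m pendant '[{"xyz":[0.112,-0.019,0],"turn":0,"hand":0},{"xyz":[0.112,-0.019,0],"turn":0,"hand":0},{"xyz":[0.112,-0.019,0],"turn":0,"hand":0},{"xyz":[0.112,-0.019,0],"turn":0,"hand":0},{"xyz":[0.112,-0.019,0],"turn":0,"hand":0},{"xyz":[0.112,-0.019,0],"turn":0,"hand":0},{"xyz":[0.112,-0.019,0],"turn":0,"hand":0},{"xyz":[0.112,-0.019,0],"turn":0,"hand":0},{"xyz":[0.112,-0.019,0],"turn":0,"hand":0},{"xyz":[0.112,-0.019,0],"turn":0,"hand":0},{"xyz":[0.112,-0.019,0],"turn":0,"hand":0},{"xyz":[0.112,-0.019,0],"turn":0,"hand":0},{"xyz":[0.112,-0.019,0],"turn":0,"hand":0},{"xyz":[0,0,0],"turn":0,"hand":0},{"xyz":[0,0,0],"turn":0,"hand":0}]'
python3 - <<'E'
from w import *
from h import cloud
c=bot.read_camera("scene");s=bot.state();w=cloud(c)
print(s["tcp_pos"].round(4),s["tcp_rot"].round(3),s["gripper_width"])
cv2.imwrite("pics/s2.png",cv2.resize(c["frame"][110:250,290:450],None,fx=4,fy=4,interpolation=cv2.INTER_CUBIC)[...,::-1])
pickle.dump(c,open("s2.pkl","wb"))
E
```

```text
t: 6.5
tcp_pos: [0.448, -0.2868, 0.2903]
tcp_rot: [2.436, 1.982, 0.001]
wrist_force: [0.7, -0.7, -0.8]
gripper_width: 0.0073
finger_force: 58.6
t: 8.0
tcp_pos: [0.4706, 0.3039, 0.2892]
tcp_rot: [2.44, 1.978, -0.001]
wrist_force: [0.4, -1.3, -0.3]
gripper_width: 0.0072
finger_force: 58.7
[0.4709 0.303  0.2894] [ 2.441e+00  1.977e+00 -1.000e-03] 0.0068936080878895115
```

View pics/s2.png

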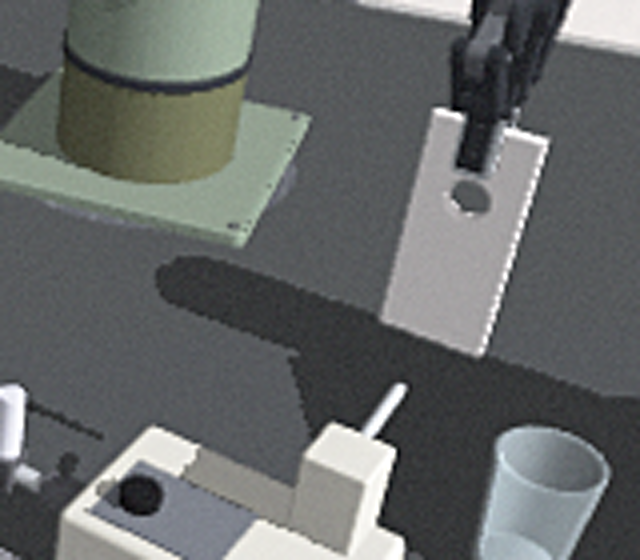

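The plate is held square between the fingers, and the eye at crop (470,196) is clear below the fingertips. The peg tip is at crop (403,388). I check where the eye is and how the plate leans before inserting.

Run:
```python
import pickle,cv2,numpy as np
from h import *
c=pickle.load(open("s2.pkl","rb"));w=cloud(c);f=c["frame"].astype(int)
m=(f.min(-1)>105)&(w[...,0]>.44)&(w[...,0]<.51)&(w[...,1]>.25)&(w[...,1]<.36)&(w[...,2]>.16)&(w[...,2]<.33)
ct,_=cv2.findContours(m.astype(np.uint8),cv2.RETR_CCOMP,cv2.CHAIN_APPROX_NONE)
q=w[m];cen=np.median(q,0);q=q[np.linalg.norm(q-cen,axis=1)<.09];cen=q.mean(0);u,s,vt=np.linalg.svd(q-cen,False);n=vt[2]*np.sign(vt[2][0])
print(len(q),"n",n.round(3),"yaw",np.degrees(np.arctan2(n[1],n[0])),"lean",np.degrees(np.arcsin(n[2])),s/np.sqrt(len(q)),q[:,2].min(),q[:,2].max())
for k in ct:
    k=k[:,0].astype(float);P=[]
    if len(k)<8:continue
    for p in k:
        o,d=ray(c,*p);P.append(o+d*((cen-o)@n)/(d@n))
    P=np.array(P);print(len(k),k.mean(0),P.min(0).round(4),P.max(0).round(4),((P.min(0)+P.max(0))/2).round(4))
```

```text
1421 n [ 0.979 -0.201 -0.004] yaw -11.621909355621025 lean -0.2363436255833462 [0.04087506 0.01857653 0.00213623] 0.17381190010133202 0.32584945914205854
184 [405.75       164.02173913] [0.4689 0.277  0.1766] [0.4817 0.3371 0.3238] [0.4753 0.307  0.2502]
29 [407.31034483 158.68965517] [0.473  0.2952 0.2619] [0.4781 0.3201 0.2854] [0.4755 0.3076 0.2737]
```

Run:
```python
from w import *
for n in("w1","w2"):
    c=pickle.load(open(n+".pkl","rb"));w=wcloud(c)
    m=(w[...,2]>.083)&(w[...,2]<.096)&(w[...,1]>.3)&(w[...,1]<.5)&(w[...,0]>.3)&(w[...,0]<.55);print(n,m.sum())
    if m.sum()>5:
        q=w[m];print(np.percentile(q,[2,50,98],axis=0).round(3))
c=pickle.load(open("w1.pkl","rb"))
# rim ellipse seen at px (221..290, 107..175)
print([wplane(c,u,v,.09).round(3) for u,v in((221,141),(290,141),(255,107),(255,175))])
```

```text
w1 1010
[[0.406 0.359 0.084]
 [0.441 0.389 0.09 ]
 [0.47  0.424 0.091]]
w2 0
[array([0.411, 0.373, 0.09 ]), array([0.465, 0.412, 0.09 ]), array([0.419, 0.419, 0.09 ]), array([0.457, 0.365, 0.09 ])]
```

The beaker's centre is about (0.438, 0.392), which leaves some 37 mm of clearance. I go down and start the insertion.

```bash
python3 -m pendant '[{"xyz":[-0.004,0,0.08],"turn":0,"hand":0},{"xyz":[0,0,0.08],"turn":0,"hand":0},{"xyz":[0,0,0.08],"turn":0,"hand":0},{"xyz":[0,0,0.05],"turn":0,"hand":0},{"xyz":[0,0,0],"turn":0,"hand":0},{"xyz":[0,0,0],"turn":0,"hand":0}]'
python3 -m pendant '[{"xyz":[0,0.025,0],"turn":0,"hand":0},{"xyz":[0,0.025,0],"turn":0,"hand":0},{"xyz":[0,0.025,0],"turn":0,"hand":0},{"xyz":[0,0.025,0],"turn":0,"hand":0},{"xyz":[0,0,0],"turn":0,"hand":0}]'
python3 - <<'E'
from w import *
c=bot.read_camera("scene");s=bot.state()
print(s["tcp_pos"].round(4),s["wrist_force"].round(1),s["torque"].round(2))
cv2.imwrite("pics/s3.png",cv2.resize(c["frame"][130:250,330:450],None,fx=5,fy=5,interpolation=cv2.INTER_CUBIC)[...,::-1])
E
```

```text
t: 8.65
tcp_pos: [0.4712, 0.3013, 0.1743]
tcp_rot: [2.44, 1.978, 0.001]
wrist_force: [0.9, -0.2, -0.8]
gripper_width: 0.0071
finger_force: 58.7
t: 9.15
tcp_pos: [0.5112, 0.2929, 0.1733]
tcp_rot: [2.44, 1.978, 0.001]
wrist_force: [0.2, 0.5, -0.9]
gripper_width: 0.0068
finger_force: 58.8
[0.5102 0.2933 0.1731] [-0.6  0.2 -1.4] [-0.05  0.05 -0.01]
```

View pics/s3.png

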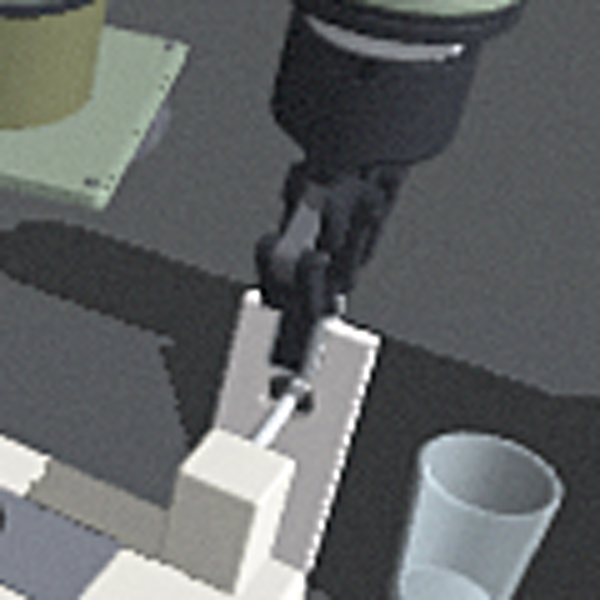

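The peg enters the eye at (290,390) without any contact force. I push on and lower it.

```bash
python3 -m pendant '[{"xyz":[0,0.023,0],"turn":0,"hand":0},{"xyz":[0,0.022,0],"turn":0,"hand":0},{"xyz":[0,0,0.01],"turn":0,"hand":0},{"xyz":[0,0,0.006],"turn":0,"hand":0},{"xyz":[0,0,0.004],"turn":0,"hand":0},{"xyz":[0,0,0],"turn":0,"hand":0}]'
python3 - <<'E'
from rig import bot
s=bot.state();print(s["tcp_pos"].round(4),s["wrist_force"].round(1),s["torque"].round(2))
E
```

```text
t: 9.8
tcp_pos: [0.5271, 0.2901, 0.165]
tcp_rot: [-2.438, -1.981, 0.001]
wrist_force: [-0.7, 0.2, -1.3]
gripper_width: 0.0071
finger_force: 58.8
[0.5271 0.2901 0.165 ] [-0.7  0.2 -1.3] [-0.   -0.02  0.01]
```

```bash
python3 -m pendant '[{"xyz":[0,0,0.003],"turn":0,"hand":0},{"xyz":[0,0,0.002],"turn":0,"hand":0},{"xyz":[0,0,0],"turn":0,"hand":0}]'
python3 -m pendant '[{"xyz":[0,0,0],"turn":0,"hand":12},{"xyz":[0,0,0],"turn":0,"hand":18},{"xyz":[0,0,0],"turn":0,"hand":26},{"xyz":[0,0,0],"turn":0,"hand":36},{"xyz":[0,0,0],"turn":0,"hand":36},{"xyz":[0,0,-0.03],"turn":0,"hand":36},{"xyz":[0,0,-0.08],"turn":0,"hand":36},{"xyz":[0,0,-0.1],"turn":0,"hand":36},{"xyz":[0,0,0],"turn":0,"hand":36}]'
python3 - <<'E'
from w import *
c=bot.read_camera("scene");s=bot.state()
print(s["tcp_pos"].round(4),s["wrist_force"].round(1))
cv2.imwrite("pics/s4.png",cv2.resize(c["frame"][130:250,330:450],None,fx=5,fy=5,interpolation=cv2.INTER_CUBIC)[...,::-1])
E
```

```text
t: 10.1
tcp_pos: [0.5273, 0.2901, 0.1632]
tcp_rot: [-2.439, -1.981, 0.0]
wrist_force: [0.2, -0.2, 0.2]
gripper_width: 0.0071
finger_force: 58.8
t: 11.0
tcp_pos: [0.529, 0.2905, 0.2528]
tcp_rot: [2.438, 1.979, 0.011]
wrist_force: [-0.1, -0.7, -0.5]
gripper_width: 0.0358
finger_force: 0.0
[0.5281 0.2903 0.2502] [ 0.5  0.2 -0.9]
```

View pics/s4.png

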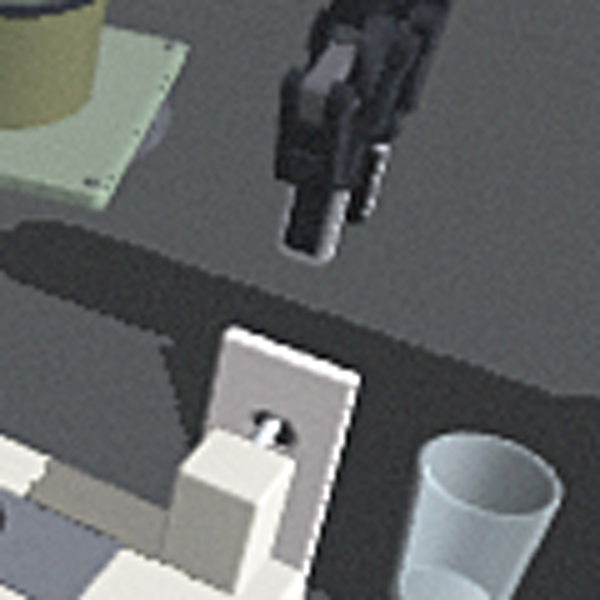

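The tag hangs freely on the peg, which shows in the eye at (270,432). Now to the rod grip.

```bash
python3 -m pendant '[{"xyz":[-0.1,0.04,0],"turn":0,"hand":60},{"xyz":[-0.1,0.04,0],"turn":0,"hand":60},{"xyz":[-0.1,0.04,0],"turn":0,"hand":60},{"xyz":[-0.1,0.042,0],"turn":0,"hand":60},{"xyz":[-0.098,0.041,0],"turn":0,"hand":60},{"xyz":[0,0,0.1],"turn":0,"hand":60},{"xyz":[0,0,0.1],"turn":0,"hand":60},{"xyz":[0,0,0],"turn":0,"hand":60}]'
python3 -m pendant '[{"xyz":[0,0,0.08],"turn":0,"hand":60},{"xyz":[0,0,0.08],"turn":0,"hand":60},{"xyz":[0,0,0.05],"turn":0,"hand":60},{"xyz":[0,0,0],"turn":0,"hand":60}]'
python3 - <<'E'
from rig import bot
s=bot.state();print(s["tcp_pos"].round(4),s["wrist_force"].round(1))
E
```

```text
t: 11.85
tcp_pos: [0.5639, 0.0782, 0.1637]
tcp_rot: [-2.436, -1.978, 0.01]
wrist_force: [0.4, 0.3, 0.9]
gripper_width: 0.0603
finger_force: 0.0
t: 12.25
tcp_pos: [0.5656, 0.0786, 0.0829]
tcp_rot: [-2.437, -1.98, 0.003]
wrist_force: [1.0, -0.1, -0.5]
gripper_width: 0.0601
finger_force: 0.0
[0.5656 0.0786 0.0829] [ 1.  -0.1 -0.5]
```

Position is good, so I close on the grip, draw the rod about 60 mm and measure pointer against index.

```bash
python3 -m pendant '[{"xyz":[0,0,0],"turn":0,"hand":0},{"xyz":[0,0,0],"turn":0,"hand":0},{"xyz":[0,0,0],"turn":0,"hand":0},{"xyz":[0,0,0],"turn":0,"hand":0},{"xyz":[0,0,0],"turn":0,"hand":0},{"xyz":[0,0,0],"turn":0,"hand":0},{"xyz":[0,0,0],"turn":0,"hand":0}]' 90
python3 -m pendant '[{"xyz":[-0.02,0,0],"turn":0,"hand":0},{"xyz":[-0.03,0,0],"turn":0,"hand":0},{"xyz":[-0.03,0,0],"turn":0,"hand":0},{"xyz":[-0.03,0,0],"turn":0,"hand":0},{"xyz":[-0.03,0,0],"turn":0,"hand":0},{"xyz":[-0.01,0,0],"turn":0,"hand":0},{"xyz":[0,0,0],"turn":0,"hand":0},{"xyz":[0,0,0],"turn":0,"hand":0}]'
cat > m.py <<'E'
from w import *
from h import cloud
s=bot.state();print(s["tcp_pos"].round(4),s["wrist_force"].round(1),s["gripper_width"],s["finger_force"])
ex=np.array([np.cos(np.radians(78.2)),np.sin(np.radians(78.2))]);ey=np.array([-ex[1],ex[0]])
for n in("top","scene"):
    c=bot.read_camera(n);w=cloud(c)
    pickle.dump(c,open(f"m_{n}.pkl","wb"))
    l=(w[...,:2]-[.5668,.0787])@np.c_[ex,ey]*1000
    m=(w[...,2]>.046)&(w[...,2]<.066)&(l[...,1]<-25)&(l[...,1]>-80)&(l[...,0]<25)&(l[...,0]>-110)
    v,u=np.nonzero(m);print(n);print(np.c_[u,v,l[m],w[m][:,2]*1000].round(1)[np.argsort(l[m][:,1])].tolist())
x0,y0=(215,165);c=pickle.load(open("m_top.pkl","rb"))["frame"][165:205,210:280]
e=pickle.load(open("m_scene.pkl","rb"))["frame"][195:265,225:320]
im=np.zeros((600,800,3),np.uint8);im[:240,:420]=cv2.resize(c,(420,240),interpolation=cv2.INTER_CUBIC);im[245:595,:475]=cv2.resize(e,(475,350),interpolation=cv2.INTER_CUBIC)
cv2.imwrite("pics/m%d.png"%(s["t"]*100),im[...,::-1])
E
python3 m.py
```

```text
t: 12.95
tcp_pos: [0.5656, 0.0788, 0.0849]
tcp_rot: [-2.438, -1.98, -0.0]
wrist_force: [-10.2, 1.0, 20.4]
gripper_width: 0.0157
finger_force: 87.4
t: 13.75
tcp_pos: [0.5535, 0.0215, 0.0849]
tcp_rot: [-2.436, -1.981, -0.003]
wrist_force: [-8.9, 11.5, 20.6]
gripper_width: 0.0161
finger_force: 87.6
[0.5535 0.0215 0.0849] [-8.9 11.5 20.6] 0.01608992470869357 87.5615394115448
top
[]
scene
[[253.0, 230.0, -70.1, -65.8, 50.7], [254.0, 231.0, -67.1, -65.4, 48.6], [253.0, 228.0, -70.7, -65.1, 56.7], [253.0, 229.0, -70.9, -64.8, 52.9], [254.0, 228.0, -68.9, -63.3, 56.4], [254.0, 229.0, -69.1, -62.8, 52.6], [254.0, 230.0, -69.3, -62.6, 48.9], [255.0, 231.0, -66.6, -61.7, 46.4], [253.0, 227.0, -73.4, -61.7, 56.3], [259.0, 229.0, -55.6, -59.3, 57.6], [254.0, 227.0, -72.0, -59.3, 55.5], [259.0, 230.0, -56.3, -58.3, 53.1], [260.0, 230.0, -54.3, -56.7, 53.1], [260.0, 229.0, -54.6, -56.3, 56.1], [259.0, 228.0, -58.4, -55.7, 57.0], [260.0, 228.0, -56.7, -53.7, 56.6], [261.0, 228.0, -53.9, -53.1, 57.7], [261.0, 229.0, -54.7, -51.9, 53.1], [260.0, 227.0, -58.8, -51.0, 57.1], [261.0, 227.0, -56.4, -49.8, 57.6], [262.0, 228.0, -54.0, -48.6, 54.7], [262.0, 227.0, -54.5, -48.0, 57.4], [262.0, 226.0, -55.6, -46.7, 59.3], [263.0, 227.0, -54.1, -44.3, 55.2], [263.0, 226.0, -55.4, -42.5, 56.6], [264.0, 226.0, -53.3, -41.1, 56.8], [263.0, 225.0, -57.4, -40.0, 57.3], [265.0, 225.0, -52.2, -38.3, 59.0], [264.0, 225.0, -55.4, -38.3, 57.3], [266.0, 225.0, -51.5, -34.8, 57.0], [265.0, 226.0, -54.7, -34.6, 51.8], [265.0, 224.0, -55.3, -34.2, 58.0], [264.0, 224.0, -59.1, -33.3, 55.5], [265.0, 223.0, -57.8, -30.8, 58.0], [266.0, 224.0, -55.1, -29.9, 55.3], [266.0, 223.0, -55.7, -29.2, 57.9], [267.0, 224.0, -53.2, -28.0, 55.1], [267.0, 223.0, -54.3, -26.6, 57.0], [266.0, 222.0, -58.6, -25.3, 57.3]]
```

The tool has moved 58.6 mm and the pointer −58, so there is no slip. About 15 mm remain by both estimates. I draw 14 mm more, ease the downward press a little, and look.

```bash
python3 -m pendant '[{"xyz":[-0.015,0,-0.002],"turn":0,"hand":0},{"xyz":[-0.013,0,-0.002],"turn":0,"hand":0},{"xyz":[-0.007,0,0],"turn":0,"hand":0},{"xyz":[0,0,0],"turn":0,"hand":0},{"xyz":[0,0,0],"turn":0,"hand":0}]'
python3 m.py; ls pics
```

```text
t: 14.35
tcp_pos: [0.5505, 0.0079, 0.0852]
tcp_rot: [-2.435, -1.981, -0.001]
wrist_force: [-0.7, 11.7, -8.5]
gripper_width: 0.0159
finger_force: 88.6
[0.5505 0.0079 0.0852] [-0.7 11.7 -8.5] 0.015905457479393845 88.5565459728241
top
[]
scene
[[253.0, 230.0, -68.7, -67.5, 52.6], [253.0, 229.0, -69.5, -66.6, 54.9], [253.0, 231.0, -70.3, -65.5, 46.9], [253.0, 228.0, -70.5, -65.4, 56.9], [254.0, 228.0, -67.3, -65.2, 58.6], [254.0, 231.0, -68.8, -63.2, 46.2], [254.0, 229.0, -68.9, -63.2, 53.0], [253.0, 227.0, -72.7, -62.6, 57.3], [254.0, 230.0, -69.3, -62.6, 48.9], [254.0, 227.0, -69.9, -61.9, 58.3], [255.0, 227.0, -69.0, -59.0, 56.9], [255.0, 228.0, -69.7, -57.9, 52.4], [256.0, 226.0, -67.8, -56.3, 59.1], [255.0, 226.0, -71.3, -56.0, 57.1], [256.0, 227.0, -68.8, -55.0, 54.3], [257.0, 227.0, -66.8, -53.3, 54.3], [257.0, 226.0, -67.5, -52.4, 56.7], [256.0, 225.0, -72.7, -49.9, 55.7], [257.0, 225.0, -69.5, -49.8, 57.3], [258.0, 226.0, -67.3, -48.4, 54.2], [257.0, 224.0, -71.2, -47.7, 58.5], [258.0, 225.0, -68.3, -47.1, 56.2], [258.0, 224.0, -71.2, -43.4, 55.6], [259.0, 224.0, -68.0, -43.3, 57.2], [259.0, 225.0, -69.4, -41.3, 51.7], [258.0, 223.0, -73.0, -41.1, 56.6], [259.0, 223.0, -70.1, -40.6, 57.8], [260.0, 224.0, -68.8, -37.8, 53.2], [260.0, 223.0, -69.1, -37.6, 56.3], [261.0, 223.0, -66.7, -36.3, 56.8], [260.0, 222.0, -70.7, -35.5, 57.6], [261.0, 222.0, -68.4, -34.1, 57.9], [261.0, 221.0, -70.2, -31.9, 58.9], [262.0, 222.0, -67.4, -31.2, 56.5], [262.0, 221.0, -69.9, -27.9, 56.5], [263.0, 221.0, -67.7, -26.4, 56.6], [263.0, 222.0, -67.9, -25.9, 52.8], [262.0, 220.0, -71.9, -25.2, 57.1]]
crop0.png
m1375.png
m1435.png
s2.png
s3.png
s4.png
scene0.png
top0.png
w1.png
w23.png
w4.png
```

Both routes agree that about 1 mm is left. I refine from the wrist frame w3 and look at the scene crop (picture 9).

Run:
```python
from w import *
from h import cloud
ex=np.array([np.cos(np.radians(78.2)),np.sin(np.radians(78.2))]);ey=np.array([-ex[1],ex[0]])
c=pickle.load(open("w3.pkl","rb"));w=wcloud(c)
v,u=np.mgrid[:384,:512]
P=wplane(c,u,v,.0585);l=(P[...,:2]-[.5668,.0787])@np.c_[ex,ey]*1000
m=(w[...,2]>.055)&(w[...,2]<.062)
for nm,a in(("ptr",(-12,12,-62,-40)),("idx",(-90,-60,-75,-58))):
    k=m&(l[...,0]>a[0])&(l[...,0]<a[1])&(l[...,1]>a[2])&(l[...,1]<a[3]);q=l[k];print(nm,len(q),q.mean(0),np.percentile(q,[3,97],axis=0).round(1).tolist())
    if nm=="ptr":print(np.polyfit(q[:,1],q[:,0],1))
g=(w[...,2]>.116)&(w[...,2]<.123)&(abs(w[...,0]-.567)<.015)&(abs(w[...,1]-.079)<.015)
print("grip",(( w[g][:,:2]-[.5668,.0787])@np.c_[ex,ey]*1000).mean(0))
```

```text
ptr 86 [ 4.46979821e-02 -4.98607653e+01] [[-2.4, -58.3], [2.6, -40.3]]
[-0.00401482 -0.15548404]
idx 20 [-73.03621943 -63.64291511] [[-75.5, -65.5], [-70.5, -61.8]]
grip [-0.13234026 -0.45540764]
```

View pics/m1435.png

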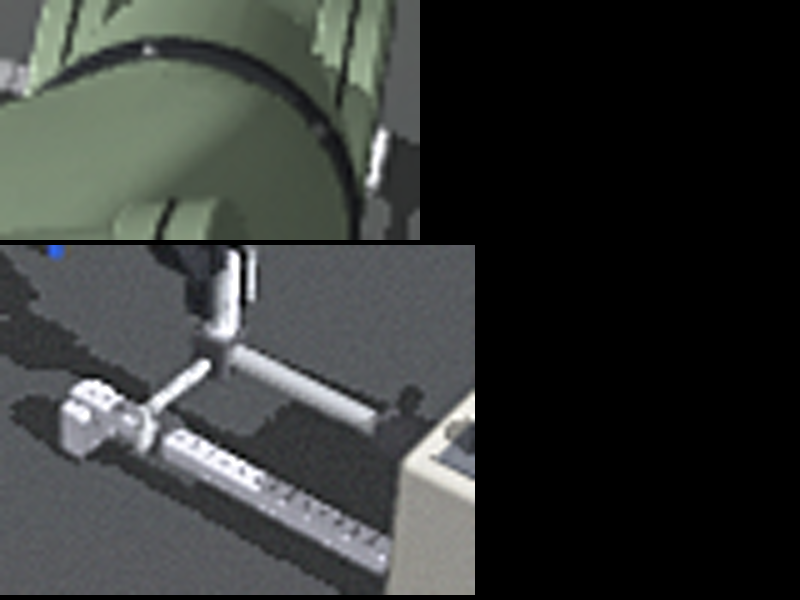

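The crop shows the pointer (205,370)→(150,408) running straight to the index blade at (147,425). About 0.7 mm remains (73.1 mm needed, 72.5 mm drawn), so I trim it and hold.

```bash
python3 -m pendant '[{"xyz":[-0.0017,0,0],"turn":0,"hand":0},{"xyz":[0,0,0],"turn":0,"hand":0},{"xyz":[0,0,0],"turn":0,"hand":0},{"xyz":[0,0,0],"turn":0,"hand":0},{"xyz":[0,0,0],"turn":0,"hand":0}]'
python3 - <<'E'
from w import *
from h import cloud
ex=np.array([np.cos(np.radians(78.2)),np.sin(np.radians(78.2))]);ey=np.array([-ex[1],ex[0]])
P=[];I=[];X=[];IY=[];v,u=np.mgrid[:384,:512]
for i in range(6):
    s=bot.state();X.append((s["tcp_pos"][:2]-[.5656,.0788])@ex*1000)
    c=bot.read_camera("scene");w=cloud(c)
    l=(w[...,:2]-[.5668,.0787])@np.c_[ex,ey]*1000
    m=(w[...,2]>.0555)&(w[...,2]<.063)&(l[...,0]<-50)&(l[...,0]>-95)
    P+=l[m&(l[...,1]<-28)&(l[...,1]>-56)][:,0].tolist();I+=l[m&(l[...,1]<-60.5)&(l[...,1]>-75)][:,0].tolist()
print("tcp",np.mean(X),np.std(X),"ptr",np.mean(P),len(P),"idx",np.mean(I),len(I),s["wrist_force"].round(1),s["joint_vel"].round(3))
T=w[(w[...,0]>.50)&(w[...,0]<.55)&(w[...,1]>.24)&(w[...,1]<.34)&(w[...,2]>.16)&(w[...,2]<.21)];print("tag top",T[:,2].max(),np.median(T,0))
cv2.imwrite("pics/fin.png",cv2.resize(c["frame"][140:290,230:450],None,fx=3.6,fy=3.6,interpolation=cv2.INTER_CUBIC)[...,::-1])
E
```

```text
t: 14.95
tcp_pos: [0.5504, 0.0073, 0.0852]
tcp_rot: [-2.435, -1.981, -0.001]
wrist_force: [-0.6, 10.8, -8.6]
gripper_width: 0.016
finger_force: 88.6
tcp -73.06104670482058 0.02030994293914396 ptr -69.91144330097714 89 idx -70.46008193329232 18 [-0.5 11.6 -8.9] [ 0.    -0.001  0.002 -0.001  0.001  0.    -0.   ]
tag top 0.19226762641561246 [0.53307848 0.29339427 0.17839343]
```

View pics/fin.png

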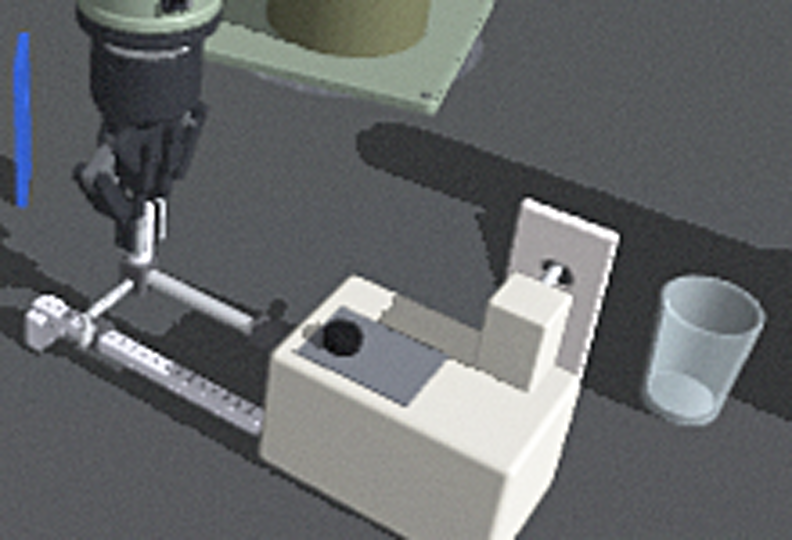

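The tag hangs free on the peg at (555,272). The pointer meets the index at (88,325), level within about 0.5 mm, and the arm is steady.

```bash
python3 -c "
from rig import bot
print(bot.job_done())"
```

```text
the job is handed in; nothing more can be done
None
```

The job is handed in, though it returned no verdict: the white tag hangs free on the peg, and the rod is held steady at 73 mm with its pointer level with the index to about 0.5 mm by measurement.

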